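# Unlock the sample incubator and check its lid spring

## Task

Unlock the sample incubator by pulling the red-headed lock pin out of its sleeve, and stand the pin in the metal cup. Then check the lid's counterbalance spring: raise the lid past its balance point, well into the red of the side scale but not as far as the open stop, ease it back just below the balance point, into the green where its weight settles in your hand again, and finish while still holding it there. Keep the cup upright and leave everything else on the bench where it is.

Things in the scene. Friction and masses are not known exactly. Their poses are not given: they have to be found in the camera images.
- incubator: White benchtop sample incubator with a blue lid hinged at its back, fixed to the bench, 220 x 220 mm, 85 mm high without the lid. Origin: centre of its underside on the bench; x points from its front (robot side) back to the hinge, y to its left, z up.
- sleeve_mouth (a point): Middle of the mouth of the grey lock sleeve on the incubator's front, at x = -130, y = -85 mm of the incubator, 85 mm above the bench. The sleeve is 34 mm square with a 15 mm square upright bore 65 mm deep.
- scale (a point): Middle of the green band of the incubator's left scale. A quarter-circle scale of 85 mm radius about the hinge stands on each side, with a yellow pointer on the lid: grey 0 to 0.60 rad, green 0.60 to 0.80 rad (hold here), red 0.80 rad (past balance) to 1.30 rad (open stop).
- lid (a joint): Lid angle, rad: 0 shut, grows as the front rises, 1.30 open stop. Spring-counterbalanced, balance point at 0.80: below it the lid pulls shut (3 N at the handle when shut, 0.6 N at 0.70), above it the spring pulls it open (0.6 N at 0.90, 3.5 N at the stop). Hardly any friction: it does not stay by itself between shut and stop.
- lid_hinge (a point): Point on the lid's hinge axis, in the lid's middle, 90 mm above the bench, at x = 95, y = 0 mm of the incubator. The axis runs along the incubator's y.
- lid_handle (a point): Middle of the lid's steel handle: round bar 12 mm thick, 90 mm long, along the hinge axis, on two slanting end stems. In the lid frame (origin at the hinge, axes as the incubator's when shut) at (-235, 40, 60) mm: shut, 150 mm above the bench, 25 above the lid top, 35 in front of it. Height 287 mm at 0.70 rad, 300 at 0.80, 314 at 0.93. Pinch it from above; it may turn in the pads.
- pin: Lock pin: steel shaft 12 mm thick, 130 mm long, with a red plastic head on top, 22 mm in diameter, 30 mm tall; about 90 g. Origin: centre of its lower end, z towards the head. At first it stands in the lock sleeve, lower end 20 mm above the bench, through a 20 mm hole in a steel ear of the lid at 98 mm; head 150 to 180 mm above the bench.
- pin_head (a point): Point on the pin's axis in its red head, 147 mm from the lower end: where to grip it from above.
- cup: Open metal cup of 68 mm rim diameter, 100 mm high, wall 4 mm, floor about 5 mm, about 500 g, loose on the bench on one or the other side of the incubator. Origin: centre of its underside, z up.
- label_roll: White paper label roll standing on the bench, 68 mm in diameter, 80 mm high; bystander on the side opposite to the cup. Origin: centre of its underside.
- wash_bottle: White bottle with red cap, 68 mm in diameter, 170 mm high, bystander. Origin: centre of its underside.
- tip_box: Orange open box 90 x 125 x 55 mm, bystander. Origin: centre of its underside.
- mouse: Silver computer mouse on a blue mat, bystander. Origin: underside.

How it is judged:
By the outcome, as a careful person would: the job done as asked, in the order asked, and still so for the second after the job is handed in, while the arm keeps its last pose, push and grip.
It also fails if it takes over 64 s, if anything falls off the work surface, if the arm or the gripper's body presses on something with over 40 N, if the wrist force passes 120 N, or if a joint passes its speed limit or range.

## Robot

A 7-joint arm with a two-finger parallel gripper is mounted at the origin on the work surface. World frame = base frame: x ahead of the robot, y to its left, z up, the work surface at z = 0. Lengths are in m, angles in rad, forces in N, time in s.
With the tool pointing down it reaches from about 0.4 to 0.85 m from the base axis. Payload 10.4 kg.
Tool frame: the origin (TCP) lies between the finger pads; the fingertips stand 22 mm ahead of it and the grasp point (between the pads) lies 3 mm ahead of it; z points along the fingers, y is the line along which they close (so a half turn about z gives the same grasp; the last joint's range is limited). The gripper opens to 85 mm and grips with 20 to 120 N. Pads are 22 mm wide; open, the fingers measure 114 mm over their backs; the gripper's body (76 mm by 85 mm) begins 54 mm behind the grasp point. The pads swing forward as they close: fully open they stand 13 mm farther back than shut.
Start: joints at [-1.254, 0.332, -0.065, 1.46, 0.022, 1.35, -0.088], TCP at [0.208, 0.589, 0.253] pointing down, gripper open.
Joint ranges: [-2.6, 2.6], [-0.5, 2.12], [-1.47, 1.34], [0.16, 2.42], [-1.27, 4.41], [0.06, 2.06], [-2.6, 2.6]. Speed limits (rad/s): [2.22, 2.22, 2.79, 2.79, 3.14, 3.14, 3.14].

## Interface

Orientations are given as a unit quaternion [x, y, z, w].
In Python, from workcell import manip, camera, ticket, boxes_of, outline_of gives the robot as it stands.
- The arm moves only by the tool carry_out, never from a script. Its argument "deltas" is a list of rows, each a list of 5 numbers: the shift along the tool's x, y, z as a fraction of full scale, then the turn about the tool's z as a fraction of full scale, then the opening, from -1 (shut) to 1 (fully open), so that 0 is half open. In form: [[tx, ty, tz, spin, gripper], ...]. A call has 1 to 20 rows; each row is the pose to reach, as a shift and turn from the pose commanded when the call began, along the tool's axes at that moment; what a row does not reach only later rows make up. Full scale, the value 1, is 150 mm for a shift and 30 degrees for a turn. A row lasts 1/8 s, in which the tool goes at most 62.5 mm and 10.7 degrees, less where a joint would pass 70% of its speed; a pose out of reach is approached as far as the arm can. A call with a number of a shift or a turn outside -1 to 1 is refused whole. A call with a gripper value outside its range is refused whole. The fingers move at their own pace and stop on an object; "force" is the grip in N (left out, the last holds). Time passes only in rows, so rows that repeat a pose let the fingers close. It gives the time, the measured TCP pose, the force, the opening and the grip force at its end, in the units of the state.
- manip.get_obs(): the state, without advancing time (a new reading comes with each control period).
- camera(name): name is "scene" or "top" or "wrist"; returns a dict with "img" (384x512x3 uint8, red, green, blue), "depth" (384x512 float32, m along the optical axis (not along the pixel's ray), 0 where there is no reading), "vertical_fov" (degrees; the focal length in pixels is half the picture's height over the tangent of half this angle, whatever the lens; pixels are square), "cx", "cy" (the principal point, pixels), "k1" (the pictures are not rectified: a ray, as slopes to the right and down, at radius r is drawn at 1 + k1 r^2 times it, then the intrinsics apply), "R" (3x3) and "t" (3): a world point X has camera coordinates R X + t. Camera axes: x right, y down, z forward; pixel columns grow to the right and rows downward; lengths in m; the calibration is good to about 2 mm. A picture is of the moment at which its call begins.
- ticket.hand_in(): hands the job in; it is judged then, once.
Trained networks look in a picture, given as the dict that the camera call returned (one of the last four; its "shot" number tells which), for a name from the list of things; names that differ only in an ending like _2 or _b are one class to them, and where a whole thing is asked for, a point or a joint stands for the part that bears it (a point fixed in the world has none). Each returns a list of dicts, best first, with "conf" (0 to 1); they miss things now and then, are a little off and sometimes report something else, mostly with a low value. They report only what shows in the picture. A call takes as long as a camera call.
- boxes_of(query, picture): "position" ([x, y, z] in m, in world coordinates, good to about 4 mm: the middle of the surface that is visible of it).
- outline_of(query, picture): "region" (384x512 bool, what is visible of it).
The state is a dict: "clock": time; "joint_pos": joint angles; "joint_velocities": joint speeds; "tau": joint torques, N m; "position": TCP position; "ee_rot": TCP orientation; "ft_force": force on the tool from outside, world axes, zero at the start; "torque": the same for the moment, N m; "grip_width": opening from 0.0 (shut) to 1.0 (fully open); "grasp_force": force on a finger pad.
Only numpy, scipy, OpenCV 4.12 (cv2) and the standard library are available. Lean on these libraries where they do the work, as an engineer would, in place of code of your own. Each camera call takes 0.05 s, during which the arm holds its last target. There are 200 camera calls.

## Working session

There is one attempt and no reset: what is moved stays moved. The work goes in short steps, Python scripts to look and compute and a tool call to move; the robot and the scene stay as the last step left them, time stands still between calls to the robot, and variables do not carry over. Pictures are saved under pics/ and viewed, at most 10 in all, crops included, and the job is handed in when it is done.

Besides the shell and the picture viewer there is one more tool, called after "Request:" as name(argument=value, ...), one argument or row to a line, values as JSON. carry_out: Moves the arm, as the interface text tells. Its arguments: {"type":"object","properties":{"deltas":{"type":"array","items":{"type":"array","items":{"type":"number"}}},"force":{"type":"number"}},"required":["deltas"]}

```bash
mkdir -p pics; cat > h.py <<'E'
import numpy as np, cv2
from workcell import manip, camera, ticket, boxes_of, outline_of
from scipy.spatial.transform import Rotation as Ro
def K(c):
    f=192/np.tan(np.radians(c["vertical_fov"])/2); return np.array([[f,0,c["cx"]],[0,f,c["cy"]],[0,0,1.]])
def pts(c,mask):
    v,u=np.nonzero(mask&(c["depth"]>0)); d=c["depth"][v,u]
    k=K(c); xd=np.c_[(u-k[0,2])/k[0,0],(v-k[1,2])/k[1,1]]
    x=xd.copy()
    for _ in range(10): x=xd/(1+c["k1"]*(x**2).sum(1,keepdims=True))
    return (np.c_[x*d[:,None],d]-c["t"])@c["R"]
def proj(c,X):
    p=np.atleast_2d(X)@c["R"].T+c["t"]; s=p[:,:2]/p[:,2:]; s=s*(1+c["k1"]*(s**2).sum(1,keepdims=True))
    k=K(c); return s*k[0,0]+[c["cx"],c["cy"]]
def save(c,n): cv2.imwrite(f"pics/{n}.png",c["img"][:,:,::-1])
def st():
    o=manip.get_obs(); print({k:np.round(o[k],3).tolist() for k in("clock","position","ee_rot","ft_force","grip_width","grasp_force","joint_pos")}); return o
E
python3 - <<'E'
from h import *
st()
ims=[]
for n in("scene","top"):
    c=camera(n); ims.append(c["img"])
    for q in("incubator","pin","pin_head","cup","lid_handle","lid","label_roll","wash_bottle","tip_box","mouse","scale"):
        b=boxes_of(q,c); print(n,q,[(np.round(x["position"],3).tolist(),round(x["conf"],2)) for x in b[:2]])
cv2.imwrite("pics/a.png",cv2.resize(np.hstack(ims)[:,:,::-1],(800,300)))
save(c,"top")
E
```

```text
{'clock': 0.0, 'position': [0.208, 0.589, 0.253], 'ee_rot': [0.169, 0.986, -0.001, -0.0], 'ft_force': [-0.825, -0.484, 0.997], 'grip_width': 0.998, 'grasp_force': 0.0, 'joint_pos': [-1.254, 0.333, -0.065, 1.461, 0.022, 1.35, -0.088]}
scene incubator [([0.661, -0.027, 0.127], 0.82), ([0.459, -0.497, 0.023], 0.58)]
scene pin []
scene pin_head [([0.668, -0.024, 0.128], 0.59)]
scene cup [([0.477, -0.294, 0.07], 0.94)]
scene lid_handle [([0.642, -0.021, 0.126], 0.62)]
scene lid [([0.644, -0.02, 0.126], 0.93)]
scene label_roll [([0.48, 0.33, 0.069], 0.69), ([0.644, -0.018, 0.127], 0.34)]
scene wash_bottle [([0.722, 0.375, 0.098], 0.94), ([0.643, -0.021, 0.126], 0.67)]
scene tip_box [([0.377, 0.487, 0.029], 0.55), ([0.641, -0.018, 0.127], 0.4)]
scene mouse [([0.458, -0.495, 0.025], 0.53), ([0.726, 0.376, 0.097], 0.28)]
scene scale [([0.668, -0.024, 0.126], 0.83)]
top incubator [([0.616, -0.016, 0.127], 0.88)]
top pin [([0.521, -0.127, 0.18], 0.44)]
top pin_head [([0.52, -0.12, 0.176], 0.52)]
top cup [([0.469, -0.303, 0.05], 0.89), ([0.618, -0.016, 0.125], 0.39)]
top lid_handle [([0.619, -0.011, 0.123], 0.94)]
top lid [([0.617, -0.018, 0.123], 0.87)]
top label_roll [([0.461, 0.333, 0.085], 0.96)]
top wash_bottle [([0.693, 0.378, 0.111], 0.88)]
top tip_box [([0.382, 0.488, 0.004], 0.96)]
top mouse [([0.449, -0.496, 0.03], 0.82)]
top scale [([0.616, -0.014, 0.125], 0.89)]
```

View pics/a.png

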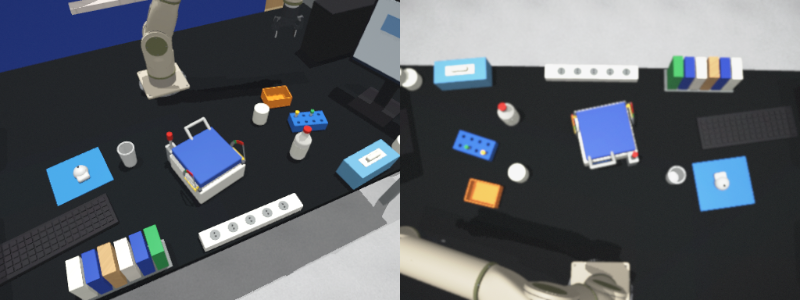

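```bash
python3 - <<'E'
from h import *
c=camera("top"); im=c["img"].astype(int); D=c["depth"]
allp=pts(c,np.ones(D.shape,bool)); v,u=np.nonzero(D>0); col=im[v,u]
# lid top: blue, z~.125
blue=(col[:,2]>col[:,0]+40)&(abs(allp[:,2]-.125)<.01)&(abs(allp[:,1])<.25)
r=cv2.minAreaRect(allp[blue,:2].astype(np.float32)*1000); print("lid rect",r,blue.sum(), np.median(allp[blue,2]))
red=(col[:,0]>col[:,1]+60)&(col[:,0]>col[:,2]+60)&(allp[:,2]>.165)&(allp[:,2]<.19)&(np.hypot(allp[:,0]-.52,allp[:,1]+.125)<.04)
print("pin head top",cv2.minEnclosingCircle(allp[red,:2].astype(np.float32)*1000),red.sum(),allp[red].mean(0))
m=(np.hypot(allp[:,0]-.469,allp[:,1]+.303)<.06)&(abs(allp[:,2]-.1)<.006)
print("cup rim",cv2.minEnclosingCircle(allp[m,:2].astype(np.float32)*1000),cv2.fitEllipse(cv2.convexHull(allp[m,:2].astype(np.float32)*1000)),m.sum())
h=(abs(allp[:,2]-.153)<.006)&(np.hypot(allp[:,0]-.52,allp[:,1])<.12)&~((col[:,0]>col[:,1]+60))
print("handle",cv2.minAreaRect(allp[h,:2].astype(np.float32)*1000),h.sum(),allp[h].mean(0))
E
```

```text
lid rect ((628.247314453125, -16.435882568359375), (200.6607666015625, 200.37860107421875), 12.923007011413574) 3982 0.12450708458704815
pin head top ((524.3784790039062, -127.4177474975586), 10.960762977600098) 46 [ 0.52418087 -0.12638271  0.17844267]
cup rim ((461.0490417480469, -299.97064208984375), 34.235572814941406) ((461.823486328125, -299.5333557128906), (65.5955581665039, 67.71797180175781), 14.700765609741211) 95
handle ((499.3190002441406, -37.62908935546875), (21.408164978027344, 166.33395385742188), 14.592647552490234) 139 [ 0.4888307  -0.00863664  0.15329165]
```

Left to right in the pictures: the cup is on the incubator's right (top view around 677,175), the pin head is at its front-right corner (635,155), and the handle is at the front-left. The incubator origin comes out near (0.633, -0.015) with a yaw of about 12.9°. That puts the pin at (0.525, -0.127), the handle at (0.488, -0.008) and the cup at (0.462, -0.300).

Request:
carry_out(
  deltas=[
    [-0.3,-0.3,0,0.3,1],
    [-0.6,-0.65,0,0.6,1],
    [-0.95,-1,0,1,1],
    [-0.95,-1,0,1,1],
  ],
)

```text
clock: 1.75
position: [0.2948, 0.3971, 0.2538]
ee_rot: [0.422, 0.907, 0.0, 0.0]
ft_force: [-0.9, 1.1, -0.1]
grip_width: 1.0
grasp_force: 0.0
```

```bash
cat >> h.py <<'E'
INC=np.array([.6325,-.0155]); YAW=.2255
def go(x,y,z,yawy=YAW):
    "deltas (full-scale units) from the measured pose to TCP (x,y,z), tool y along yawy"
    o=st(); R=Ro.from_quat(o["ee_rot"]).as_matrix(); d=R.T@(np.array([x,y,z])-o["position"])
    a=np.arctan2(R[1,1],R[0,1]); s=-((yawy-a+np.pi/2)%np.pi-np.pi/2)
    print("units",np.round(d/.15,3),"spin",round(np.degrees(s)/30,3))
E
python3 -c "
from h import *
go(.525,-.127,.253)"
```

```text
{'clock': 1.75, 'position': [0.295, 0.397, 0.254], 'ee_rot': [0.422, 0.907, 0.0, 0.0], 'ft_force': [-0.855, 1.115, -0.142], 'grip_width': 1.0, 'grasp_force': 0.0, 'joint_pos': [-1.099, 0.042, 0.076, 1.801, -0.003, 1.298, -0.322]}
units [-3.661 -1.078  0.005] spin 0.907
```

Request:
carry_out(
  deltas=[
    [-0.4,-0.12,0,0.3,1],
    [-0.8,-0.24,0,0.6,1],
    [-1,-0.3,0,0.9,1],
    [-1,-0.3,0,0.9,1],
  ],
)

```text
clock: 2.25
position: [0.3569, 0.2557, 0.2537]
ee_rot: [0.62, 0.784, 0.0, -0.0]
ft_force: [-0.6, 0.4, -0.7]
grip_width: 0.999
grasp_force: 0.0
```

```bash
python3 -c "
from h import *
go(.525,-.127,.253)"
```

```text
{'clock': 2.25, 'position': [0.357, 0.256, 0.254], 'ee_rot': [0.62, 0.784, 0.0, -0.0], 'ft_force': [-0.584, 0.364, -0.731], 'grip_width': 0.999, 'grasp_force': 0.0, 'joint_pos': [-0.947, -0.094, 0.209, 1.931, 0.02, 1.302, -0.512]}
units [-2.741  0.503  0.003] spin 0.013
```

Request:
carry_out(
  deltas=[
    [-0.4,0.06,0,0,1],
    [-0.8,0.12,0,0,1],
    [-1,0.2,0,0,1],
  ],
)

```text
clock: 2.62
position: [0.4209, 0.117, 0.2537]
ee_rot: [0.618, 0.786, 0.0, 0.0]
ft_force: [1.2, 0.8, -0.1]
grip_width: 1.0
grasp_force: 0.0
```

Request:
carry_out(
  deltas=[
    [-0.4,0.06,0,0,1],
    [-0.8,0.12,0,0,1],
    [-1,0.2,0,0,1],
    [-1,0.2,0,0,1],
  ],
)

```text
clock: 3.12
position: [0.4856, -0.0212, 0.2534]
ee_rot: [0.619, 0.786, -0.0, 0.001]
ft_force: [-0.9, 1.2, 0.4]
grip_width: 1.001
grasp_force: 0.0
```

```bash
python3 -c "
from h import *
go(.525,-.127,.253)"
```

```text
{'clock': 3.125, 'position': [0.486, -0.021, 0.253], 'ee_rot': [0.619, 0.786, -0.0, 0.001], 'ft_force': [-0.941, 1.213, 0.418], 'grip_width': 1.001, 'grasp_force': 0.0, 'joint_pos': [-0.66, -0.001, 0.617, 1.845, 0.002, 1.297, 0.193]}
units [-0.747  0.09   0.003] spin 0.021
```

Request:
carry_out(
  deltas=[
    [-0.4,0.05,0,0,1],
    [-0.75,0.09,0,0.02,1],
    [-0.75,0.09,0,0.02,1],
  ],
)

```text
clock: 3.5
position: [0.5245, -0.1285, 0.253]
ee_rot: [0.624, 0.782, -0.001, 0.0]
ft_force: [-0.3, 0.9, 0.5]
grip_width: 0.999
grasp_force: 0.0
```

```bash
python3 - <<'E'
from h import *
go(.525,-.127,.170)
c=camera("wrist"); save(c,"w1")
for q in("pin_head","lid_handle","cup"):
    print(q,[(np.round(x["position"],3).tolist(),round(x["conf"],2)) for x in boxes_of(q,c)[:2]])
D=c["depth"]; p=pts(c,np.ones(D.shape,bool)); v,u=np.nonzero(D>0); col=c["img"].astype(int)[v,u]
red=(col[:,0]>col[:,1]+60)&(col[:,0]>col[:,2]+60)&(p[:,2]>.172)&(p[:,2]<.19)
print(red.sum(),p[red].mean(0),cv2.minEnclosingCircle(p[red,:2].astype(np.float32)*1000) if red.sum() else 0)
E
```

```text
{'clock': 3.5, 'position': [0.525, -0.129, 0.253], 'ee_rot': [0.624, 0.782, -0.001, 0.0], 'ft_force': [-0.333, 0.909, 0.518], 'grip_width': 0.999, 'grasp_force': 0.0, 'joint_pos': [-0.512, 0.16, 0.747, 1.722, -0.111, 1.303, 0.482]}
units [0.01  0.006 0.554] spin -0.002
pin_head [([0.524, -0.125, 0.183], 0.55)]
lid_handle [([0.618, -0.029, 0.125], 0.55)]
cup [([0.469, -0.28, 0.062], 0.94)]
751 [ 0.5446924  -0.12054987  0.17975538] ((619.3203125, -115.97950744628906), 102.88093566894531)
```

View pics/w1.png

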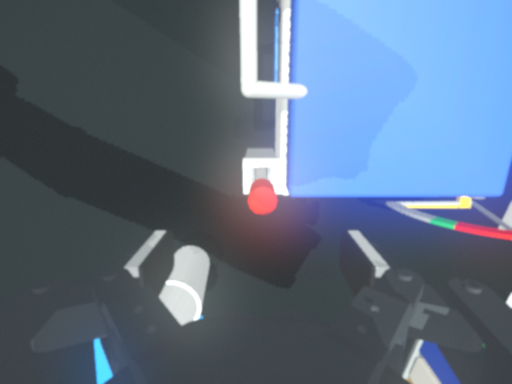

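The red head at (263,197) sits midway between the fingers, and the measurements agree. I'm going down and gripping.

Request:
carry_out(
  deltas=[
    [0.01,0.005,0.2,0,1],
    [0.01,0.005,0.4,0,1],
    [0.01,0.005,0.5,0,1],
    [0.01,0.005,0.553,0,1],
    [0.01,0.005,0.553,0,0.3],
    [0.01,0.005,0.553,0,-0.3],
    [0.01,0.005,0.553,0,-1],
    [0.01,0.005,0.553,0,-1],
    [0.01,0.005,0.553,0,-1],
    [0.01,0.005,0.553,0,-1],
    [0.01,0.005,0.553,0,-1],
  ],
  force=50,
)

```text
clock: 5.08
position: [0.5249, -0.1251, 0.1709]
ee_rot: [0.623, 0.782, 0.0, 0.001]
ft_force: [2.2, 1.0, 5.6]
grip_width: 0.239
grasp_force: 49.0
```

Request:
carry_out(
  deltas=[
    [0,0,-0.05,0,-1],
    [0,0,-0.12,0,-1],
    [0,0,-0.2,0,-1],
    [0,0,-0.28,0,-1],
    [0,0,-0.36,0,-1],
    [0,0,-0.44,0,-1],
    [0,0,-0.52,0,-1],
    [0,0,-0.6,0,-1],
    [0,0,-0.7,0,-1],
    [0,0,-0.8,0,-1],
    [0,0,-0.9,0,-1],
    [0,0,-0.9,0,-1],
  ],
)

```text
clock: 6.58
position: [0.5248, -0.1253, 0.3066]
ee_rot: [0.623, 0.782, 0.001, 0.001]
ft_force: [-0.3, 0.1, -1.7]
grip_width: 0.24
grasp_force: 49.1
```

```bash
python3 - <<'E'
from h import *
go(.4617,-.2998,.305)
c=camera("wrist"); save(c,"w2")
D=c["depth"]; p=pts(c,np.ones(D.shape,bool))
m=(np.hypot(p[:,0]-.462,p[:,1]+.30)<.06)&(abs(p[:,2]-.1)<.006)
if m.sum(): print("cup rim",cv2.minEnclosingCircle(p[m,:2].astype(np.float32)*1000),m.sum())
E
```

```text
{'clock': 6.575, 'position': [0.525, -0.125, 0.307], 'ee_rot': [0.623, 0.782, 0.001, 0.001], 'ft_force': [-0.334, 0.065, -1.707], 'grip_width': 0.24, 'grasp_force': 49.146, 'joint_pos': [-0.529, 0.123, 0.751, 1.641, -0.085, 1.41, 0.457]}
units [-1.04 -0.67  0.01] spin 0.0
cup rim ((457.623779296875, -264.70672607421875), 12.820755004882812) 83
```

View pics/w2.png

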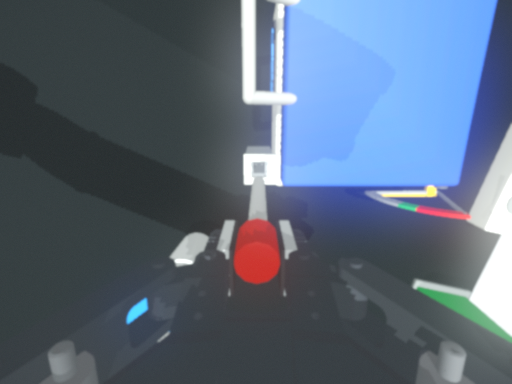

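The pin is out of the sleeve and held by its head at (257,250), with the bore visible empty behind it. Next I move to the cup.

Request:
carry_out(
  deltas=[
    [-0.1,-0.07,0,0,-1],
    [-0.3,-0.2,0,0,-1],
    [-0.5,-0.33,0,0,-1],
    [-0.7,-0.46,0,0,-1],
    [-0.88,-0.58,0,0,-1],
    [-1,-0.66,0,0,-1],
    [-1,-0.67,0,0,-1],
    [-1,-0.67,0,0,-1],
  ],
)

```text
clock: 7.62
position: [0.4596, -0.2936, 0.305]
ee_rot: [0.623, 0.782, 0.0, -0.0]
ft_force: [-0.4, 1.4, -0.2]
grip_width: 0.248
grasp_force: 49.1
```

```bash
python3 - <<'E'
from h import *
go(.4617,-.2998,.305)
w=camera("wrist"); t=camera("top"); s=camera("scene")
for n,c in(("w",w),("t",t),("s",s)):
    D=c["depth"]; p=pts(c,np.ones(D.shape,bool))
    m=(np.hypot(p[:,0]-.462,p[:,1]+.30)<.05)&(abs(p[:,2]-.1)<.005)
    if m.sum()>8: print(n,cv2.minEnclosingCircle(p[m,:2].astype(np.float32)*1000),m.sum())
    o=outline_of("pin",c); o=o and o[0]
    if o:
        q=pts(c,o["region"]);
        for z in np.arange(.14,.32,.03):
            k=abs(q[:,2]-z)<.008
            if k.sum()>3: print(n,round(z,2),q[k].mean(0).round(4),k.sum())
sc=s["img"]; u,v=proj(s,[.462,-.3,.2])[0].astype(int)
a=cv2.resize(sc[max(v-60,0):v+60,max(u-60,0):u+60],(400,400),interpolation=cv2.INTER_CUBIC)
b=cv2.resize(w["img"],(533,400)); 
cv2.imwrite("pics/c3.png",cv2.resize(np.hstack([a,b])[:,:,::-1],(800,343)))
E
```

```text
{'clock': 7.625, 'position': [0.46, -0.294, 0.305], 'ee_rot': [0.623, 0.782, 0.0, -0.0], 'ft_force': [-0.384, 1.399, -0.208], 'grip_width': 0.248, 'grasp_force': 49.105, 'joint_pos': [-0.297, 0.158, 0.885, 1.631, -0.124, 1.412, 0.827]}
units [-0.043  0.004 -0.   ] spin 0.0
w ((461.51873779296875, -295.46295166015625), 33.76343536376953) 558
w 0.17 [ 0.4596 -0.2866  0.1714] 33
w 0.2 [ 0.4591 -0.287   0.2004] 58
w 0.23 [ 0.459  -0.2873  0.23  ] 91
w 0.26 [ 0.4588 -0.2871  0.2604] 140
w 0.29 [ 0.4574 -0.2832  0.2929] 286
t ((463.139892578125, -297.53857421875), 33.20022201538086) 46
s ((462.37921142578125, -293.7511901855469), 34.45172882080078) 114
s 0.17 [ 0.4671 -0.29    0.174 ] 7
s 0.2 [ 0.4661 -0.2892  0.2004] 12
s 0.23 [ 0.4671 -0.2905  0.2303] 18
s 0.26 [ 0.468  -0.2908  0.2585] 15
```

View pics/c3.png

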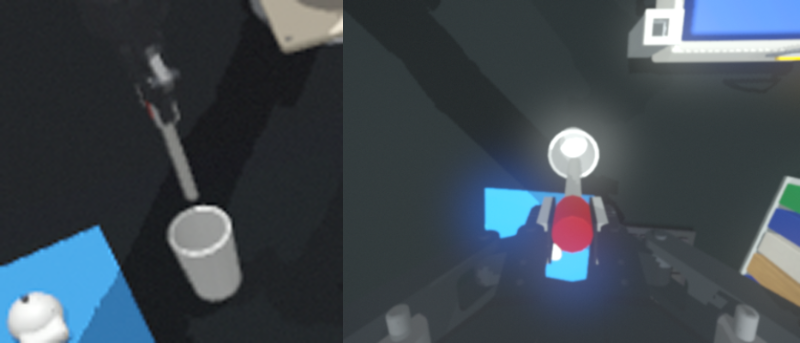

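The pin hangs vertically over the cup opening: the shaft at (573,190) lies just in front of the rim at (575,153), and the measured offset is about 3 mm. Lowering now.

Request:
carry_out(
  deltas=[
    [-0.02,0.01,0.1,0,-1],
    [-0.02,0.01,0.25,0,-1],
    [-0.02,0.01,0.4,0,-1],
    [-0.02,0.01,0.55,0,-1],
    [-0.02,0.01,0.7,0,-1],
    [-0.02,0.01,0.82,0,-1],
    [-0.02,0.01,0.9,0,-1],
    [-0.02,0.01,0.94,0,-1],
    [-0.02,0.01,0.96,0,-1],
    [-0.02,0.01,0.97,0,-1],
    [-0.02,0.01,0.97,0,-1],
  ],
)

```text
clock: 9.3
position: [0.4622, -0.2965, 0.1601]
ee_rot: [0.623, 0.782, 0.0, 0.0]
ft_force: [-0.4, -0.4, 0.4]
grip_width: 0.239
grasp_force: 49.1
```

Request:
carry_out(
  deltas=[
    [0,0,0.01,0,-1],
    [0,0,0.02,0,-1],
    [0,0,0.025,0,-1],
    [0,0,0.025,0,-1],
  ],
)

```text
clock: 9.8
position: [0.4621, -0.2964, 0.1561]
ee_rot: [0.623, 0.782, 0.0, 0.0]
ft_force: [-0.2, 0.3, 0.0]
grip_width: 0.241
grasp_force: 49.2
```

Request:
carry_out(
  deltas=[
    [0,0,0.007,0,-1],
    [0,0,0.014,0,-1],
    [0,0,0.014,0,-1],
  ],
)

```text
clock: 10.18
position: [0.4628, -0.2973, 0.1556]
ee_rot: [0.623, 0.782, 0.0, 0.001]
ft_force: [-2.3, 0.2, 15.0]
grip_width: 0.242
grasp_force: 50.5
```

Request:
carry_out(
  deltas=[
    [0,0,-0.01,0,-1],
    [0,0,-0.01,0,-0.4],
    [0,0,-0.01,0,-0.2],
    [0,0,-0.01,0,0],
    [0,0,-0.01,0,0.3],
    [0,0,-0.01,0,0.6],
    [0,0,-0.1,0,0.6],
    [0,0,-0.3,0,0.6],
    [0,0,-0.6,0,0.6],
    [0,0,-0.85,0,0.6],
    [0,0,-0.85,0,0.6],
  ],
)

```text
clock: 11.55
position: [0.463, -0.2974, 0.285]
ee_rot: [0.623, 0.782, 0.001, 0.003]
ft_force: [0.7, 0.8, -1.0]
grip_width: 0.798
grasp_force: 0.0
```

```bash
python3 - <<'E'
from h import *
# handle in world when shut
c,s=np.cos(YAW),np.sin(YAW); h=INC+np.array([[c,-s],[s,c]])@[-.14,.04]; print("handle",h)
go(h[0],h[1],.283)
w=camera("wrist"); t=camera("top"); sc=camera("scene")
u,v=proj(sc,[.462,-.297,.1])[0].astype(int)
a=cv2.resize(sc["img"][v-60:v+60,max(u-60,0):u+60],(400,400),interpolation=cv2.INTER_CUBIC)
cv2.imwrite("pics/c4.png",cv2.resize(np.hstack([a,cv2.resize(w["img"],(533,400))])[:,:,::-1],(800,343)))
D=t["depth"]; p=pts(t,np.ones(D.shape,bool))
# handle bar near top
for n,cc in(("t",t),("s",sc),("w",w)):
    p=pts(cc,np.ones(cc["depth"].shape,bool)); L=(p[:,:2]-INC)@np.array([[c,-s],[s,c]])
    m=(abs(p[:,2]-.154)<.005)&(L[:,0]<-.12)&(L[:,0]>-.17)&(L[:,1]>-.02)&(L[:,1]<.1)
    if m.sum()>5: print(n,m.sum(),"inc frame x range,y range",np.percentile(L[m],[5,50,95],axis=0).round(4).tolist(),p[m,2].max())
E
```

```text
handle [ 0.48710071 -0.00781583]
{'clock': 11.55, 'position': [0.463, -0.297, 0.285], 'ee_rot': [0.623, 0.782, 0.001, 0.003], 'ft_force': [0.7, 0.844, -1.045], 'grip_width': 0.798, 'grasp_force': 0.0, 'joint_pos': [-0.289, 0.181, 0.89, 1.656, -0.145, 1.367, 0.847]}
units [1.846 0.588 0.012] spin -0.0
t 130 inc frame x range,y range [[-0.145, -0.005], [-0.1394, 0.0391], [-0.1314, 0.0868]] 0.1589330830787036
s 110 inc frame x range,y range [[-0.1407, -0.0048], [-0.1339, 0.0381], [-0.1268, 0.0877]] 0.1589937317618828
```

View pics/c4.png

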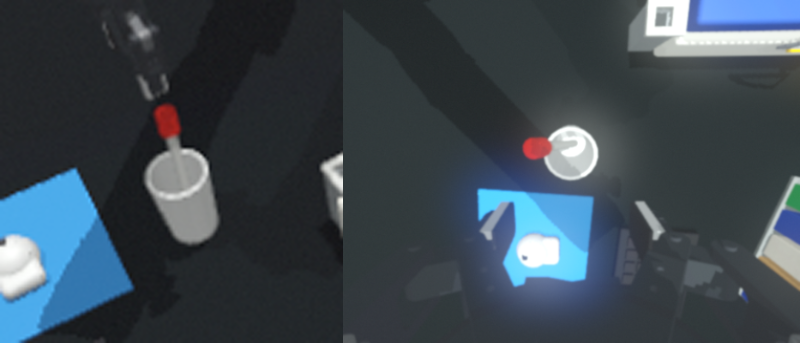

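The pin stands in the upright cup, leaning on the rim with its head at (537,148). Going to the handle.

Request:
carry_out(
  deltas=[
    [0.3,0.1,0,0,0],
    [0.65,0.2,0,0,0],
    [1,0.3,0,0,-0.1],
  ],
)

```text
clock: 12.08
position: [0.4717, -0.1384, 0.2806]
ee_rot: [0.623, 0.782, -0.0, -0.001]
ft_force: [0.7, 0.3, -0.2]
grip_width: 0.447
grasp_force: 0.0
```

Request:
carry_out(
  deltas=[
    [0.35,0.12,0,0,-0.1],
    [0.7,0.23,0,0,-0.1],
    [0.85,0.29,0,0,-0.1],
    [0.85,0.29,0,0,-0.1],
  ],
)

```text
clock: 12.58
position: [0.4858, -0.0041, 0.2804]
ee_rot: [0.621, 0.783, -0.001, -0.001]
ft_force: [0.2, -0.1, -0.3]
grip_width: 0.452
grasp_force: 0.0
```

```bash
python3 - <<'E'
from h import *
c,s=np.cos(YAW),np.sin(YAW)
go(.4878,-.0085,.153)
w=camera("wrist"); save(w,"w5")
p=pts(w,np.ones(w["depth"].shape,bool)); L=(p[:,:2]-INC)@np.array([[c,-s],[s,c]])
m=(abs(p[:,2]-.154)<.004)&(abs(L[:,0]+.14)<.03)&(L[:,1]>-.02)&(L[:,1]<.1)
for a,b in((.0,.02),(.02,.04),(.04,.06),(.06,.08)):
    k=m&(L[:,1]>a)&(L[:,1]<b); 
    if k.any(): print(a,np.percentile(L[k,0],[5,50,95]).round(4),k.sum())
print(np.percentile(L[m,1],[1,99]))
E
```

```text
{'clock': 12.575, 'position': [0.486, -0.004, 0.28], 'ee_rot': [0.621, 0.783, -0.001, -0.001], 'ft_force': [0.211, -0.143, -0.307], 'grip_width': 0.452, 'grasp_force': 0.0, 'joint_pos': [-0.697, -0.019, 0.611, 1.802, 0.011, 1.357, 0.142]}
units [-0.031  0.008  0.85 ] spin 0.008
0.0 [-0.142  -0.1362 -0.129 ] 255
0.02 [-0.142  -0.1364 -0.1308] 257
0.04 [-0.1421 -0.1365 -0.131 ] 273
0.06 [-0.1421 -0.1367 -0.1313] 284
[-0.00385036  0.09339337]
```

View pics/w5.png

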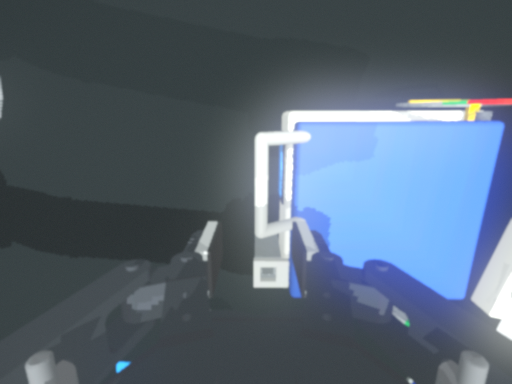

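The handle bar, at (262,185), lies between the fingers at 208 and 308. The sleeve at (270,272) is empty. I'm lowering and pinching.

Request:
carry_out(
  deltas=[
    [-0.03,0.016,0.2,0.01,-0.1],
    [-0.03,0.016,0.45,0.01,-0.1],
    [-0.03,0.016,0.68,0.01,-0.1],
    [-0.03,0.016,0.8,0.01,-0.1],
    [-0.03,0.016,0.85,0.01,-0.1],
    [-0.03,0.016,0.85,0.01,-0.5],
    [-0.03,0.016,0.85,0.01,-1],
    [-0.03,0.016,0.85,0.01,-1],
    [-0.03,0.016,0.85,0.01,-1],
    [-0.03,0.016,0.85,0.01,-1],
  ],
  force=35,
)

```text
clock: 13.88
position: [0.4912, -0.0102, 0.1551]
ee_rot: [0.625, 0.781, 0.001, 0.002]
ft_force: [6.5, -1.8, -5.3]
grip_width: 0.122
grasp_force: 34.1
```

```bash
cat >> h.py <<'E'
def arc(th0,ths):
    f=lambda t:np.array([-.235*np.cos(t)+.06*np.sin(t),.235*np.sin(t)+.06*np.cos(t)])
    for t in ths: d=(f(t)-f(th0))/.15; print(t,"ty %.3f tz %.3f"%(d[0],-d[1]))
E
python3 -c "
from h import *
st(); arc(0,np.arange(.04,.68,.04).round(2)); print(); arc(.48,np.arange(.52,1.1,.04).round(2)); "
```

```text
{'clock': 13.875, 'position': [0.491, -0.01, 0.155], 'ee_rot': [0.625, 0.781, 0.001, 0.002], 'ft_force': [6.547, -1.796, -5.29], 'grip_width': 0.122, 'grasp_force': 34.095, 'joint_pos': [-0.663, 0.12, 0.635, 1.961, -0.081, 1.08, 0.226]}
0.04 ty 0.017 tz -0.062
0.08 ty 0.037 tz -0.124
0.12 ty 0.059 tz -0.185
0.16 ty 0.084 tz -0.244
0.2 ty 0.111 tz -0.303
0.24 ty 0.140 tz -0.361
0.28 ty 0.172 tz -0.417
0.32 ty 0.205 tz -0.473
0.36 ty 0.241 tz -0.526
0.4 ty 0.279 tz -0.579
0.44 ty 0.320 tz -0.629
0.48 ty 0.362 tz -0.678
0.52 ty 0.406 tz -0.726
0.56 ty 0.452 tz -0.771
0.6 ty 0.499 tz -0.815
0.64 ty 0.549 tz -0.856

0.52 ty 0.044 tz -0.047
0.56 ty 0.090 tz -0.093
0.6 ty 0.138 tz -0.136
0.64 ty 0.187 tz -0.178
0.68 ty 0.238 tz -0.218
0.72 ty 0.291 tz -0.256
0.76 ty 0.345 tz -0.291
0.8 ty 0.400 tz -0.324
0.84 ty 0.457 tz -0.355
0.88 ty 0.515 tz -0.384
0.92 ty 0.574 tz -0.411
0.96 ty 0.634 tz -0.435
1.0 ty 0.695 tz -0.456
1.04 ty 0.757 tz -0.475
1.08 ty 0.819 tz -0.492
```

Request:
carry_out(
  deltas=[
    [0,0.017,-0.062,0,-1],
    [0,0.037,-0.124,0,-1],
    [0,0.059,-0.185,0,-1],
    [0,0.084,-0.244,0,-1],
    [0,0.111,-0.303,0,-1],
    [0,0.14,-0.361,0,-1],
    [0,0.172,-0.417,0,-1],
    [0,0.205,-0.473,0,-1],
    [0,0.241,-0.526,0,-1],
    [0,0.279,-0.579,0,-1],
    [0,0.32,-0.629,0,-1],
    [0,0.362,-0.678,0,-1],
    [0,0.362,-0.678,0,-1],
    [0,0.362,-0.678,0,-1],
  ],
)

```text
clock: 15.62
position: [0.5416, 0.0015, 0.2563]
ee_rot: [0.625, 0.78, -0.001, -0.001]
ft_force: [-8.2, -3.3, 5.1]
grip_width: 0.126
grasp_force: 34.8
```

```bash
cat >> h.py <<'E'
def theta(off=.003):
    o=st(); p=o["position"]; c,s=np.cos(YAW),np.sin(YAW); x=(p[:2]-INC)@[c,s]-.095; z=p[2]-off-.09
    from scipy.optimize import brentq
    print("th from z",brentq(lambda t:.235*np.sin(t)+.06*np.cos(t)-z,-.1,1.25),"from angle",np.arctan2(z,-x)-np.arctan2(.06,.235),"r",np.hypot(x,z),"vs",np.hypot(.06,.235))
E
python3 - <<'E'
from h import *
theta()
w=camera("scene"); save(w,"s6")
E
```

```text
{'clock': 15.625, 'position': [0.542, 0.001, 0.256], 'ee_rot': [0.625, 0.78, -0.001, -0.001], 'ft_force': [-8.23, -3.271, 5.12], 'grip_width': 0.126, 'grasp_force': 34.813, 'joint_pos': [-0.661, 0.156, 0.643, 1.707, -0.097, 1.313, 0.221]}
th from z 0.488539238193821 from angle 0.48739291999283785 r 0.2428445990645516 vs 0.24253865671269806
```

Request:
carry_out(
  deltas=[
    [0,0.044,-0.047,0,-1],
    [0,0.09,-0.093,0,-1],
    [0,0.138,-0.136,0,-1],
    [0,0.187,-0.178,0,-1],
    [0,0.238,-0.218,0,-1],
    [0,0.291,-0.256,0,-1],
    [0,0.345,-0.291,0,-1],
    [0,0.4,-0.324,0,-1],
    [0,0.457,-0.355,0,-1],
    [0,0.515,-0.384,0,-1],
    [0,0.574,-0.411,0,-1],
    [0,0.634,-0.435,0,-1],
    [0,0.695,-0.456,0,-1],
    [0,0.695,-0.456,0,-1],
    [0,0.695,-0.456,0,-1],
    [0,0.695,-0.456,0,-1],
  ],
)

```text
clock: 17.68
position: [0.6449, 0.0252, 0.3257]
ee_rot: [0.625, 0.781, 0.001, 0.001]
ft_force: [-1.1, -0.5, 6.2]
grip_width: 0.124
grasp_force: 37.1
```

```bash
python3 - <<'E'
from h import *
theta(); arc(1.0,np.arange(.98,.66,-.02).round(2))
s=camera("scene"); w=camera("wrist")
u,v=proj(s,[.65,0,.2])[0].astype(int); a=s["img"][v-90:v+90,u-100:u+100]
cv2.imwrite("pics/c7.png",np.hstack([cv2.resize(a,(400,360),interpolation=cv2.INTER_CUBIC),cv2.resize(w["img"],(400,360))])[:,:,::-1])
E
```

```text
{'clock': 17.675, 'position': [0.645, 0.025, 0.326], 'ee_rot': [0.625, 0.781, 0.001, 0.001], 'ft_force': [-1.093, -0.524, 6.226], 'grip_width': 0.124, 'grasp_force': 37.123, 'joint_pos': [-0.567, 0.393, 0.643, 1.315, -0.233, 1.505, 0.274]}
th from z 1.0353222018728037 from angle 1.0136658224842217 r 0.2441476969130638 vs 0.24253865671269806
0.98 ty -0.031 tz 0.011
0.96 ty -0.061 tz 0.022
0.94 ty -0.091 tz 0.033
0.92 ty -0.121 tz 0.046
0.9 ty -0.151 tz 0.059
0.88 ty -0.180 tz 0.072
0.86 ty -0.209 tz 0.086
0.84 ty -0.238 tz 0.101
0.82 ty -0.266 tz 0.116
0.8 ty -0.295 tz 0.132
0.78 ty -0.323 tz 0.148
0.76 ty -0.350 tz 0.165
0.74 ty -0.377 tz 0.183
0.72 ty -0.404 tz 0.201
0.7 ty -0.431 tz 0.219
0.68 ty -0.457 tz 0.238
```

View pics/c7.png

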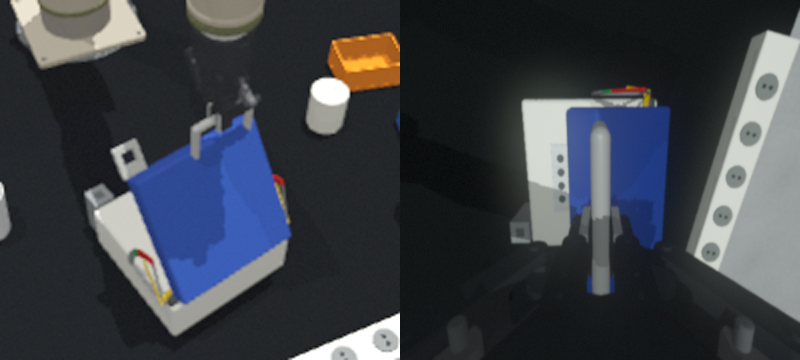

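The lid is up at about 1.01 rad, in the red and short of the stop, and held at the bar (600,210). Easing back to about 0.71.

Request:
carry_out(
  deltas=[
    [0,-0.031,0.011,0,-1],
    [0,-0.061,0.022,0,-1],
    [0,-0.091,0.033,0,-1],
    [0,-0.121,0.046,0,-1],
    [0,-0.151,0.059,0,-1],
    [0,-0.18,0.072,0,-1],
    [0,-0.209,0.086,0,-1],
    [0,-0.238,0.101,0,-1],
    [0,-0.266,0.116,0,-1],
    [0,-0.295,0.132,0,-1],
    [0,-0.323,0.148,0,-1],
    [0,-0.35,0.165,0,-1],
    [0,-0.377,0.183,0,-1],
    [0,-0.404,0.201,0,-1],
    [0,-0.411,0.206,0,-1],
    [0,-0.411,0.206,0,-1],
    [0,-0.411,0.206,0,-1],
    [0,-0.411,0.206,0,-1],
  ],
)

```text
clock: 20.02
position: [0.5842, 0.0112, 0.2931]
ee_rot: [0.625, 0.781, -0.0, 0.0]
ft_force: [2.4, -0.9, -2.7]
grip_width: 0.124
grasp_force: 37.2
```

```bash
python3 - <<'E'
from h import *
theta()
s=camera("scene"); t=camera("top"); w=camera("wrist")
# lid plane angle from depth
for n,c in(("s",s),("t",t),("w",w)):
    i=c["img"].astype(int); p=pts(c,(i[:,:,2]>i[:,:,0]+50)&(i[:,:,2]>i[:,:,1]+30))
    k=(np.hypot(p[:,0]-.65,p[:,1])<.17)&(p[:,2]>.13)
    if k.sum()<50: continue
    q=p[k]; cy,sy=np.cos(YAW),np.sin(YAW); L=(q[:,:2]-INC)@[cy,sy]
    a=np.polyfit(L,q[:,2],1); 
    for _ in range(5):
        e=abs(np.polyval(a,L)-q[:,2]); g=e<2*np.median(e)+.001; a=np.polyfit(L[g],q[g,2],1)
    print(n,k.sum(),"lid angle",np.arctan(-a[0]))
for q in("cup","pin_head"): print(q,[(np.round(b["position"],3).tolist(),round(b["conf"],2)) for b in boxes_of(q,t)[:1]])
u,v=proj(s,[.6,-.05,.2])[0].astype(int); a=s["img"][v-110:v+110,u-130:u+130]
cv2.imwrite("pics/c8.png",np.hstack([cv2.resize(a,(425,360),interpolation=cv2.INTER_CUBIC),cv2.resize(w["img"][:,60:],(375,360))])[:,:,::-1])
E
```

```text
{'clock': 20.025, 'position': [0.584, 0.011, 0.293], 'ee_rot': [0.625, 0.781, -0.0, 0.0], 'ft_force': [2.447, -0.882, -2.653], 'grip_width': 0.124, 'grasp_force': 37.211, 'joint_pos': [-0.634, 0.247, 0.649, 1.543, -0.15, 1.402, 0.246]}
th from z 0.7199015268543064 from angle 0.7235490476191783 r 0.2419353535467284 vs 0.24253865671269806
s 4213 lid angle 0.7047513847844108
t 707 lid angle 0.701996950147047
w 18120 lid angle 0.7052679754408526
cup [([0.472, -0.306, 0.051], 0.74)]
pin_head []
```

View pics/c8.png

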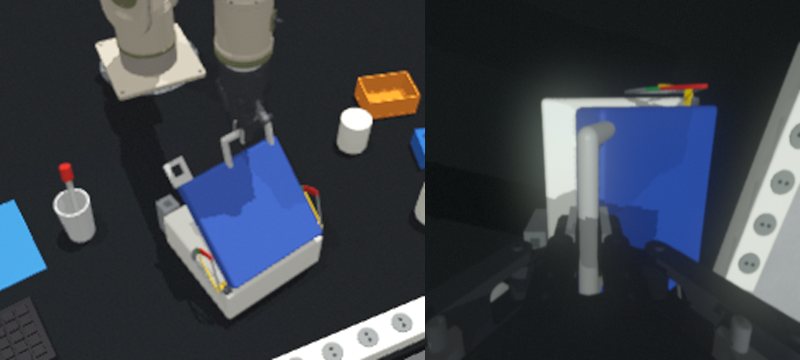

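The lid is held at 0.70–0.72 rad, mid-green, with its bar in the pads at (590,215). The pin stands in the upright cup at (72,205), and everything else is where it was.

```bash
python3 -c "
from h import *
print(ticket.hand_in())"
```

```text
the job is handed in; nothing more can be done
None
```

The job is handed in (no verdict shown): the lock pin stands in the upright cup, leaning on its rim, and the lid went up to about 1.01 rad (red) and is still held at about 0.71 rad in the green, at about 20 s on the clock.

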